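Open a bicycle pedal whose thread hand is unknown

ROBOT

A 6-joint arm with a two-finger parallel gripper is mounted at the origin on a cart in front of the work surface, level with it; the furniture and walls round the work are solid. World frame = base frame: x ahead of the robot, y to its left, z up, the work surface at z = 0. Lengths are in mm, angles in degrees, forces in N, time in s.
With the tool pointing down it reaches from about 275 to 750 mm from the base axis. Payload 10.2 kg.
Tool frame: the origin (TCP) lies on the centre line of the jaws, within the pads' length; the fingertips stand 8 mm ahead of it and the grasp point (between the pads) lies 11 mm behind it; z points along the fingers, y is the line along which they close (so a half turn about z gives the same grasp; the last joint's range is limited). The gripper opens to 88 mm and grips with 3 to 60 N. Pads are 18 mm wide; open, the fingers measure 123 mm over their backs; the gripper's body (75 mm by 187 mm) begins 45 mm behind the grasp point.
Start: joints at [-86.081, 17.928, 85.812, -0, 76.261, -12.8], TCP at [151.017, -502.817, 246.72] pointing down, gripper open.
Joint ranges: [-168.41, 168.41], [-55.51, 124.54], [10.69, 146.95], [-70.63, 250.63], [1, 178], [-165.06, 165.06]. Speed limits (degrees/s): [136.94, 136.94, 172.46, 180, 180, 180].

INTERFACE

Orientations are given as a 3x3 rotation matrix whose columns are the frame's x, y, z axes.
In Python, from plant import robot gives the robot as it stands. The module is installed in compiled form; this text tells all that it offers.
- The arm moves only by the tool jog_arm, never from a script. Its argument "rows" is text: rows parted by semicolons, each of 5 numbers parted by spaces: the shift along the tool's x, y, z in m, then the turn about the tool's z in degrees, then the gripper's target within -1 to 1 (fully open at 1, half-way at 0, shut at -1). A call has exactly 10 rows; each row shifts and turns the commanded pose from where the row before left it, along the tool's axes as they then stand; what a row does not reach is not made up. A row lasts 1/12 s, in which the tool goes at most 41.7 mm and 7.16 degrees, less where a joint would pass 70% of its speed; a pose out of reach is approached as far as the arm can. A call with a gripper value outside its range is refused whole. The fingers move at their own pace and stop on an object; "newtons" is the grip in N (left out, the last holds). Time passes only in rows, so rows that do not move let the fingers close, or fill a call up. It gives the time, the measured TCP pose, the force, the opening and the grip force at its end, in the units of the state.
- robot.get_state(): the state, without advancing time (a new reading comes with each control period).
- robot.get_image(name): name is "scene" or "top" or "wrist"; returns the picture (384x512x3 uint8, red, green, blue); there is no depth.
- robot.camera_info(name): a dict with "intrinsics" (3x3 intrinsics, pixels), "origin" and "rotation" of the camera in the world. Camera axes: x right, y down, z forward; pixel columns grow to the right and rows downward; lengths in mm; the calibration is good to about 2 mm. A picture is of the moment at which its call begins: read the wrist's pose just before it. camera_info takes no time and is no camera call; for the wrist camera it gives the pose at the moment of the call.
- robot.job_done(): hands the job in; it is judged then, once.
Trained networks look in the newest picture that a camera, given by its name, has taken for a name from the list of things; names that differ only in an ending like _2 or _b are one class to them, and where a whole thing is asked for, a point or a joint stands for the part that bears it (a point fixed in the world has none). Each returns a list of dicts, best first, with "score" (0 to 1); they miss things now and then, are a little off and sometimes report something else, mostly with a low value. They report only what shows in the picture. A call takes as long as a camera call.
- robot.masks_of(thing, camera): "region" (384x512 bool, what is visible of it) and "box" ([left, top, width, height] as shares, 0 to 1, of the picture: columns of its width, rows of its height, round what is visible of it).
- robot.mark_of(thing, camera): "xy" ([column, row] as shares, 0 to 1, of the picture: columns of its width, rows of its height: a listed point, or the origin of a listed thing).
The state is a dict: "clock": time; "q": joint angles; "dq": joint speeds; "joint_efforts": joint torques, N m; "eef_pos": TCP position; "eef_rot": TCP orientation; "wrist_force": force on the tool from outside, world axes, zero at the start; "ft_torque": the same for the moment, N m; "grip_width": opening from 0.0 (shut) to 1.0 (fully open); "gripper_force": force on a finger pad.
Only numpy, scipy, OpenCV 4.12 (cv2) and the standard library are available. Lean on these libraries where they do the work, as an engineer would, in place of code of your own. Each camera call takes 0.05 s, during which the arm holds its last target. There are 200 camera calls.

TASK

The bearing of the pedal that stands between the two steel forks is to be serviced: lay the aluminium retaining bar into both forks, so that it passes through the pedal beside the barrel and stops it from spinning, and let go of it; then unscrew that pedal's hexagon cap. Left and right pedals have opposite threads and nobody knows which one this is, so feel both ways which way it loosens, then lift the cap straight off and finish holding it level in the gripper above the pedal, at least 6 cm over its seat, with the bar still lying in the forks. Leave the other pedal's cap on and do not disturb the other things on the bench.

Things in the scene. Friction and masses are not known exactly. Their poses are not given: they have to be found in the camera images.
- stand: Wooden board 265 x 200 x 24 mm screwed to the bench, two pedals upright on it, axles down. Origin: on the bench under the axis of the working pedal (the one between the steel forks). x points to the other pedal (axis 135 mm along x), which lies away from the robot; y to the left; z up. Board: x -70 to 195, y -100 to 100 mm.
- cap_seat (a point): Shoulder of the working pedal on its axis, 118 mm above the bench: the cap's origin sits here while screwed on. Pedal: barrel of 16 mm radius at the shoulder, 12 mm below it; steel cage plates across x, inner faces 41.5 mm either side of the axis, 28 mm wide (y), tops 112 mm above the bench. It spins almost freely about its axis.
- bar_seat (a point): Midpoint between the floors of the two fork notches, 30 mm in front (-x) of the pedal's axis, 92 mm above the bench, stand's axes: the bar's origin comes here, bar along y. Forks at y = +80 and -80 mm: 10 mm thick (y), notch 18.4 mm wide (x), flared prongs up to 116 mm above the bench.
- gap (a point): Mouth of the open gap between barrel and near cage plate, 30 mm in front (-x) of the axis, at the plate's top, 112 mm above the bench. The bar goes down through it (gap open to 76 mm above the bench). Laid bar: the pedal can only rock about 15 degrees either way.
- bar: Retaining bar, aluminium, 230 x 16 x 12 mm, rounded ends, about 0.12 kg, loose on the bench to the right of the stand. Origin: middle of its underside; y along it, z up. Held 42 mm off its middle, it can be laid with the fingers between pedal and fork.
- cap: Steel hexagon cap on the working pedal, 32 mm across flats, flats 24 mm high and a low dome to 26 mm, about 0.12 kg. Origin: middle of its lower rim; z up. Flats face its x axis and every 60 degrees from it.
- cap_top (a point): Top of the cap's dome. Coarse thread of unknown hand: it cannot be seen and differs from run to run. Tightening: firm stop after 4 degrees plus the pedal's rocking (up to 35 in all). Loosening: turns easily (under 0.2 N m), rising evenly 4 mm in 100 degrees; free to lift from 90 to 120 degrees of turn on the pedal, then a stop.
- spare_cap: Like cap, on the other pedal, 135 mm behind; stays on.
- oil_can: Green oil can with a long spout, 70 mm diameter, 175 mm high, bystander. Origin under its centre.
- sanding_block: Cork sanding block 60 x 110 x 30 mm, bystander. Origin under its centre, y along it.
- glue_bottle: Yellow glue bottle with a spout, 57 mm diameter, 177 mm high, bystander. Origin under its centre.
- tape_roll: Roll of black tape, 53 mm diameter, 19 mm high, bystander. Origin under its centre.

How it is judged (in metres and radians):
On the way, in this order (a step that is already met when the one before it is completed fails the run):
1. the bar lies in both forks, let go, the cap still on its seat (x of bar in the frame of bar_seat between -0.004 and 0.004 m and y of bar in the frame of bar_seat between -0.025 and 0.025 m and z of bar in the frame of bar_seat between -0.003 and 0.004 m and angle between the y axis of bar and the y axis of stand, either way round below 0.06 rad and contact force between the fingers and bar below 0.1 N and z of cap in the frame of cap_seat below 0.006 m and linear speed of bar below 0.02 m/s), for 0.2 s.
2. the cap is unscrewed and off the neck while the bar lies in the forks (x of bar in the frame of bar_seat between -0.004 and 0.004 m and y of bar in the frame of bar_seat between -0.025 and 0.025 m and z of bar in the frame of bar_seat between -0.003 and 0.004 m and angle between the y axis of bar and the y axis of stand, either way round below 0.06 rad and contact force between the fingers and bar below 0.1 N and z of cap in the frame of cap_seat above 0.02 m), for 0.1 s.
At the end, for the whole second after the job is handed in: The cap is held level (20 degrees) and still in the gripper, over 60 mm above its seat, within 80 mm of the pedal's axis; the bar lies untouched in both forks (4 mm across and high, 25 mm along, 0.06 rad); the other cap is on (8 mm), the other things moved under 30 mm (x of bar in the frame of bar_seat between -0.004 and 0.004 m and y of bar in the frame of bar_seat between -0.025 and 0.025 m and z of bar in the frame of bar_seat between -0.003 and 0.004 m and angle between the y axis of bar and the y axis of stand, either way round below 0.06 rad and contact force between each of the fingers, cap and bar below 0.1 N and z of cap in the frame of cap_seat above 0.06 m and horizontal distance between cap and cap_seat below 0.08 m and angle between cap's own z axis and vertical below 0.35 rad and contact force between the fingers and cap above 1 N and linear speed of cap below 0.03 m/s and distance of spare_cap from where it was at the start of the episode below 0.008 m and distance of each of oil_can, tape_roll, sanding_block, glue_bottle from where it was at the start of the episode below 0.03 m); the arm keeps its last pose, push and grip.
It fails at once if the other pedal's cap comes off its seat (distance of spare_cap from where it was at the start of the episode above 0.008 m).
It fails at once if a bystander is pushed about or knocked over (distance of any of oil_can, tape_roll, sanding_block, glue_bottle from where it was at the start of the episode above 0.03 m).
It also fails if it takes over 61 s, if anything falls off the work surface, if the arm or the gripper's body presses on something with over 40 N, if the wrist force passes 120 N, or if a joint passes its speed limit or range.

## Working session

There is one attempt and no reset: what is moved stays moved. The work goes in short steps, Python scripts to look and compute and a tool call to move; the robot and the scene stay as the last step left them, time stands still between calls to the robot, and variables do not carry over. Pictures are saved under pics/ and viewed, at most 10 in all, crops included, and the job is handed in when it is done.

Besides the shell and the picture viewer there is one more tool, called after "Request:" as name(argument=value, ...) on one line, values as JSON. jog_arm: Moves the arm, as the interface text tells. Its arguments: {"type":"object","properties":{"rows":{"type":"string"},"newtons":{"type":"number"}},"required":["rows"]}

```bash
mkdir -p pics
cat > h.py <<'E'
import numpy as np, cv2
from plant import robot
def ray(cam,u,v):
    c=robot.camera_info(cam);K=np.array(c['intrinsics']);R=np.array(c['rotation']);o=np.array(c['origin'])
    return o,R@np.linalg.inv(K)@np.array([u,v,1.])
def at(cam,u,v,z):
    o,d=ray(cam,u,v);return o+d*(z-o[2])/d[2]
def mark(t,cam,z,n=2):
    r=robot.mark_of(t,cam);out=[]
    for m in r[:n]:
        u,v=m['xy'][0]*512,m['xy'][1]*384
        out.append((round(m['score'],2),round(u,1),round(v,1),np.round(at(cam,u,v,z),1)))
    return out
def save(cam,name,s=1):
    im=robot.get_image(cam)[:,:,::-1]
    if s!=1: im=cv2.resize(im,None,fx=s,fy=s,interpolation=cv2.INTER_CUBIC)
    cv2.imwrite('pics/'+name,im)
E
python3 - <<'E'
from h import *
print(robot.get_state())
a=robot.get_image('top')[:,:,::-1];save('scene','s0.png');
cv2.imwrite('pics/t0.png',cv2.resize(a,(800,600)))
for c in('top','scene'):
    i=robot.camera_info(c);print(c,i)
    for t,z in(('stand',0),('cap_top',144),('cap',118),('cap_seat',118),('bar_seat',92),('gap',112),('bar',0),('spare_cap',118),('oil_can',0),('sanding_block',0),('glue_bottle',0),('tape_roll',0)):
        print(c,t,mark(t,c,z))
E
```

```text
{'clock': 0.0, 'q': array([-8.60823874e+01,  1.79582811e+01,  8.58543492e+01, -4.44719937e-04,
        7.62602866e+01, -1.28017397e+01]), 'dq': array([ 0.00636971, -0.02682474, -0.01211734,  0.01179117, -0.027724  ,
        0.07446794]), 'joint_efforts': array([-3.53323985e-04, -4.02213049e+01, -2.52270591e+01,  6.94187195e-02,
        3.53760913e-02, -9.50310550e-05]), 'eef_pos': array([ 150.98762237, -502.57069848,  246.16921516]), 'eef_rot': array([[ 9.57724862e-01,  2.87685730e-01, -9.44713198e-05],
       [ 2.87685614e-01, -9.57724061e-01,  1.26915027e-03],
       [ 2.74638965e-04, -1.24267480e-03, -9.99999190e-01]]), 'wrist_force': array([ 0.10800525, -0.5358636 , -0.0922218 ]), 'ft_torque': array([-0.00534188,  0.00658983, -0.04986366]), 'gripper_force': 0.0, 'grip_width': 1.0031396046459764}
top {'intrinsics': array([[412.22574855,   0.        , 260.19238959],
       [  0.        , 412.22574855, 192.97823457],
       [  0.        ,   0.        ,   1.        ]]), 'origin': array([ 273.11902926,  -47.67418862, 1451.34244592]), 'rotation': array([[ 1.52947412e-02, -9.81341010e-0
[... 1203 characters left out ...]
88, -0.36157562,  0.54727233],
       [-0.65586263, -0.4279887 ,  0.62182786],
       [ 0.00938859, -0.82830474, -0.56019917]])}
scene stand [(0.72, 243.7, 201.7, array([486.6,  42.3,   0. ]))]
scene cap_top []
scene cap []
scene cap_seat [(0.54, 351.6, 263.8, array([ 427.3, -483.4,  118. ]))]
scene bar_seat [(0.7, 237.0, 183.3, array([456.8,  38. ,  92. ]))]
scene gap []
scene bar [(0.56, 297.8, 240.2, array([ 487.1, -228.2,    0. ]))]
scene spare_cap [(0.26, 351.3, 262.6, array([ 430.2, -479.9,  118. ]))]
scene oil_can []
scene sanding_block [(0.65, 342.5, 281.3, array([ 459.2, -438.9,   -0. ])), (0.63, 298.3, 241.1, array([ 485.2, -232.4,    0. ]))]
scene glue_bottle []
scene tape_roll []
```

View pics/t0.png

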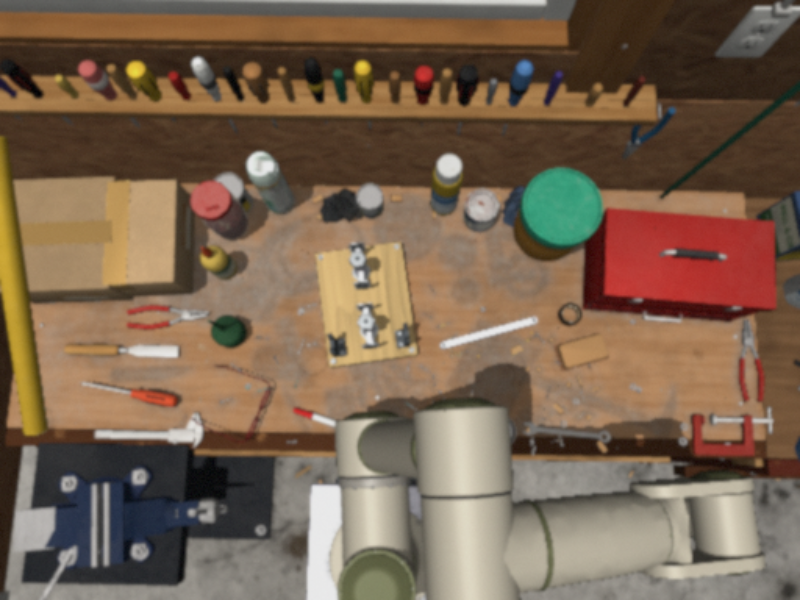

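View pics/s0.png

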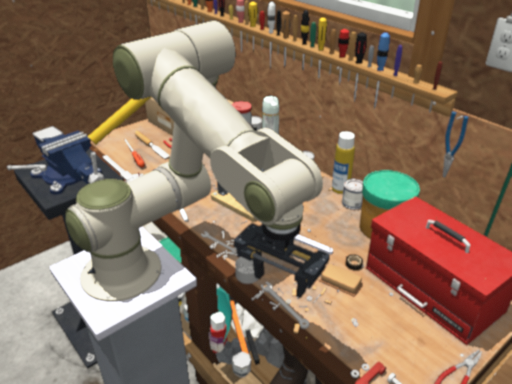

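Run:
```python
from h import *
robot.get_image('top')
def rect(t,z,i=0):
    for m in robot.masks_of(t,'top')[:2]:
        r=m['region'];ys,xs=np.nonzero(r)
        P=np.array([at('top',u,v,z)[:2] for u,v in zip(xs,ys)],np.float32)
        c,wh,a=cv2.minAreaRect(P);d=P-P.mean(0);w,V=np.linalg.eigh(d.T@d)
        print(t,round(m['score'],2),np.round(m['box']*np.array([512,384,512,384])),len(xs),np.round(c,1),np.round(wh,1),round(a,1),'pca',np.round(P.mean(0),1),np.degrees(np.arctan2(V[1,1],V[0,1])))
for t,z in(('bar',12),('stand',24),('cap',144),('spare_cap',144),('sanding_block',30),('tape_roll',19)): rect(t,z)
```

```text
bar 0.55 [282. 204.  58.  20.] 286 [ 488.4 -228.9] [ 16.8 219. ] 16.2 pca [ 488.5 -229.4] 106.26842
bar 0.24 [134. 200.  24.  25.] 404 [481.6 360.7] [75.9 81.3] 3.6 pca [482.7 359.6] 63.08814Traceback (most recent call last):
  File "<stdin>", line 9, in <module>
  File "<stdin>", line 6, in rect
  File "h.py", line 7, in at
    o,d=ray(cam,u,v);return o+d*(z-o[2])/d[2]
        ~~~^^^^^^^^^
  File "h.py", line 4, in ray
    c=robot.camera_info(cam);K=np.array(c['intrinsics']);R=np.array(c['rotation']);o=np.array(c['origin'])
ValueError: time passes only in moves, steps and waits
```

The top view shows the bar right of the board, from about (443,346) to (536,320) of 800x600. The stand is near (367,305), turned a few degrees, and the block and tape lie right of the bar. In the scene view the arm hides the pedals.

```bash
cat >> h.py <<'E'
def at_many(cam,uv,z,info=None):
    c=info or robot.camera_info(cam);K=np.array(c['intrinsics']);R=np.array(c['rotation']);o=np.array(c['origin'])
    uv=np.atleast_2d(uv).astype(float);d=(R@np.linalg.inv(K)@np.c_[uv,np.ones(len(uv))].T).T
    return o+d*((z-o[2])/d[:,2])[:,None]
def rect(t,z,cam='top',n=1):
    info=robot.camera_info(cam)
    for m in robot.masks_of(t,cam)[:n]:
        ys,xs=np.nonzero(m['region'])
        P=at_many(cam,np.c_[xs,ys],z,info)[:,:2].astype(np.float32)
        c,wh,a=cv2.minAreaRect(P);d=P-P.mean(0);w,V=np.linalg.eigh(d.T@d)
        print(t,round(m['score'],2),np.round(np.array(m['box'])*[512,384,512,384]),len(xs),'rect',np.round(c,1),np.round(wh,1),round(a,1),'mean',np.round(P.mean(0),1),'axis',round(np.degrees(np.arctan2(V[1,1],V[0,1])),1))
E
python3 - <<'E'
from h import *
for t,z in(('stand',24),('cap',144),('spare_cap',144),('sanding_block',30),('tape_roll',19)): rect(t,z,n=2)
print(robot.camera_info('wrist'), robot.get_state()['clock'])
E
```

```text
stand 0.83 [200. 154.  66.  80.] 3685 rect [550.1  50.4] [269.4 199.5] 9.3 mean [544.2  49.7] axis -169.9
cap 0.5 [231. 198.   8.  16.] 92 rect [487.8  38.6] [32.7 29. ] 1.4 mean [487.3  39.2] axis -166.9
spare_cap 0.43 [225. 160.   7.  12.] 92 rect [620.3  60.2] [33.8 32.8] 0.9 mean [620.   59.2] axis -167.8
sanding_block 0.87 [356. 213.  32.  22.] 508 rect [ 447.3 -431.7] [ 57.5 109. ] 16.6 mean [ 447.2 -431.4] axis 105.9
sanding_block 0.51 [130. 160.  18.  18.] 343 rect [636.7 385.9] [92.  57.2] 46.7 mean [636.  384.5] axis 49.8
tape_roll 0.65 [354. 196.  19.  13.] 179 rect [ 532.2 -411.6] [54.4 55.4] 63.3 mean [ 532. -412.] axis 123.9
{'intrinsics': array([[273.97079614,   0.        , 254.19907795],
       [  0.        , 273.97079614, 194.31748055],
       [  0.        ,   0.        ,   1.        ]]), 'origin': array([ 225.98403053, -480.55124574,  384.58659604]), 'rotation': array([[ 2.87565029e-01, -9.12817152e-01, -2.89950342e-01],
       [-9.57761069e-01, -2.74164532e-01, -8.67614170e-02],
       [-2.96790195e-04,  3.02652699e-01, -9.53100863e-01]])} 1.7
```

Request:
jog_arm(rows="0.035 -0.018 0.008 0 1;0.035 -0.018 0.008 0 1;0.035 -0.018 0.008 0 1;0.035 -0.018 0.008 0 1;0.035 -0.018 0.008 0 1;0.035 -0.018 0.008 0 1;0.035 -0.018 0.008 0 1;0.035 -0.018 0.008 0 1;0.035 -0.018 0.008 0 1;0.035 -0.018 0.008 0 1", newtons=30)

```text
clock: 2.53
eef_pos: [435.6, -228.1, 166.5]
eef_rot: [[0.958, 0.288, 0.0], [0.288, -0.958, -0.0], [0.0, 0.0, -1.0]]
wrist_force: [0.3, -1.0, -0.8]
grip_width: 1.005
gripper_force: 0.0
```

Request:
jog_arm(rows="0.026 -0.0135 0.0085 0 1;0.026 -0.0135 0.0085 0 1;0 0 0 -7 1;0 0 0 -7 1;0 0 0 -7 1;0 0 0 -7 1;0 0 0 -7 1;0 0 0 -7 1;0 0 0 -7 1;0 0 0 -7 1")

```text
clock: 3.37
eef_pos: [476.5, -188.9, 149.8]
eef_rot: [[0.291, 0.957, 0.0], [0.957, -0.291, -0.0], [-0.0, 0.0, -1.0]]
wrist_force: [0.5, -1.0, 0.7]
grip_width: 1.001
gripper_force: 0.0
```

Request:
jog_arm(rows="0 0 0 -7 1;0 0 0 -7 1;0 0 0 -7 1;0 0 0 -7 1;0 0 0 -5.6 1;0 0 0 0 1;0 0 0 0 1;0 0 0 0 1;0 0 0 0 1;0 0 0 0 1")

```text
clock: 4.2
eef_pos: [476.5, -188.9, 149.7]
eef_rot: [[-0.28, 0.96, 0.0], [0.96, 0.28, -0.0], [-0.0, 0.0, -1.0]]
wrist_force: [0.4, 0.3, -0.2]
grip_width: 0.998
gripper_force: 0.0
```

Run:
```python
from h import *
s=robot.get_state();print(s['clock'],s['eef_pos'],s['eef_rot'],s['q'])
save('wrist','w1.png')
rect('bar',12,'wrist');print(mark('bar','wrist',0))
robot.get_image('top')
for t,z in(('stand',24),('cap',144),('spare_cap',144)): rect(t,z)
```

```text
4.2 [ 476.48761097 -188.9352817   149.7337191 ] [[-2.79715024e-01  9.60083072e-01  1.70888082e-05]
 [ 9.60083072e-01  2.79715024e-01 -9.55982943e-06]
 [-1.39582268e-05  1.37326475e-05 -1.00000000e+00]] [-3.47433605e+01  2.20596432e+01  9.54957570e+01  1.21725935e-04
  6.24434831e+01 -5.09866140e+01]
bar 0.67 [245. 113.  19. 181.] 2516 rect [ 484.1 -215.2] [ 16.4 199.1] 16.6 mean [ 482.2 -206.8] axis 106.4
[(0.9, 254.1, 221.0, array([ 488.6, -232. ,    0. ]))]
stand 0.56 [205. 154.  64.  82.] 3560 rect [550.2  49.3] [267.8 197.9] 9.4 mean [545.1  47.9] axis -169.7
spare_cap 0.45 [225. 161.   8.  12.] 105 rect [618.6  60.2] [37.3 32.8] 1.6 mean [618.6  60.1] axis -164.5
```

View pics/w1.png

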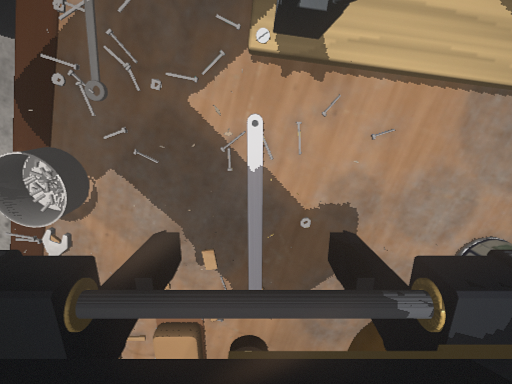

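The wrist view shows the bar vertical in the picture at column 254, its left end at row 114, centred between the jaws. I go down and grip it.

Request:
jog_arm(rows="0 0 0.034 0 1;0 0 0.034 0 1;0 0 0.034 0 1;0 0 0.02 0 1;0 0 0.01 0 1;0 0 0.0065 0 1;0 0 0 0 1;0 0 0 0 -1;0 0 0 0 -1;0 0 0 0 -1", newtons=40)

```text
clock: 5.38
eef_pos: [477.0, -189.3, 12.3]
eef_rot: [[-0.281, 0.96, 0.002], [0.96, 0.281, -0.001], [-0.002, 0.001, -1.0]]
wrist_force: [0.3, 0.1, -0.3]
grip_width: 0.795
gripper_force: 0.0
```

Request:
jog_arm(rows="0 0 0 0 -1;0 0 0 0 -1;0 0 0 0 -1;0 0 0 0 -1;0 0 0 0 -1;0 0 0 0 -1;0 0 0 0 -1;0 0 0 0 -1;0 0 0 0 -1;0 0 0 0 -1")

```text
clock: 6.22
eef_pos: [476.5, -188.9, 11.2]
eef_rot: [[-0.281, 0.96, 0.0], [0.96, 0.281, 0.0], [0.0, 0.0, -1.0]]
wrist_force: [-0.2, 0.7, -0.7]
grip_width: 0.171
gripper_force: 40.0
```

Request:
jog_arm(rows="0 0 -0.02 0 -1;0 0 -0.04 0 -1;0 0 -0.04 0 -1;0 0 -0.04 0 -1;0 0 -0.04 0 -1;0.02 0 -0.02 0 -1;0.04 0 0 0 -1;0.04 0 0 0 -1;0.03 0 0 0 -1;0.02 0 0 0 -1")

```text
clock: 7.05
eef_pos: [433.0, -42.6, 211.2]
eef_rot: [[-0.282, 0.959, -0.001], [0.959, 0.282, 0.001], [0.001, -0.0, -1.0]]
wrist_force: [1.0, -0.4, 0.4]
grip_width: 0.169
gripper_force: 40.0
```

Request:
jog_arm(rows="0 0 0 3.5 -1;0 0 0 3.4 -1;0 0 0 0 -1;0 0 0 0 -1;0 0 0 0 -1;0 0 0 0 -1;0 0 0 0 -1;0 0 0 0 -1;0 0 0 0 -1;0 0 0 0 -1")

```text
clock: 7.88
eef_pos: [434.3, -45.0, 211.2]
eef_rot: [[-0.164, 0.987, -0.0], [0.987, 0.164, 0.0], [0.0, -0.0, -1.0]]
wrist_force: [0.8, -1.0, -1.2]
grip_width: 0.175
gripper_force: 40.0
```

Run:
```python
from h import *
s=robot.get_state();print(s['clock'],s['eef_pos'],s['eef_rot'],s['grip_width'])
save('wrist','w2.png',1.5)
for t,z in(('cap',144),('spare_cap',144),('bar',204)): rect(t,z,'wrist',2)
for t,z in(('cap_top',144),('cap',118),('cap_seat',118),('bar_seat',92),('gap',112),('stand',0),('spare_cap',118),('bar',200)):print(t,mark(t,'wrist',z))
```

```text
7.8833 [434.31425494 -44.99831445 211.18296817] [[-1.63748890e-01  9.86502049e-01 -9.65008715e-05]
 [ 9.86502051e-01  1.63748895e-01  5.51705838e-05]
 [ 7.02278050e-05 -8.61641858e-05 -9.99999994e-01]] 0.17542556936350887
cap 0.86 [315.  89.  56.  51.] 2084 rect [484.9  40.4] [33.3 39.5] 67.2 mean [484.8  40.3] axis -176.2
spare_cap 0.87 [485.  88.  25.  47.] 1013 rect [594.8  55.2] [18.9 33.7] 25.2 mean [596.   56.7] axis 118.1
cap_top [(0.75, 348.5, 112.6, array([488.6,  39.7, 144. ]))]
cap [(0.79, 336.8, 111.2, array([487.5,  40.2, 118. ]))]
cap_seat []
bar_seat [(0.91, 294.9, 111.0, array([457.8,  35.1,  92. ]))]
gap [(0.86, 296.9, 114.4, array([457.2,  32.5, 112. ]))]
stand [(0.71, 312.5, 110.8, array([492. ,  39.9,   0. ])), (0.42, 348.1, 110.9, array([534.8,  46.9,   0. ]))]
spare_cap [(0.86, 505.1, 112.0, array([621.8,  61.8, 118. ]))]
bar [(0.69, 256.5, 302.1, array([442.5, -87. , 200. ]))]
```

View pics/w2.png

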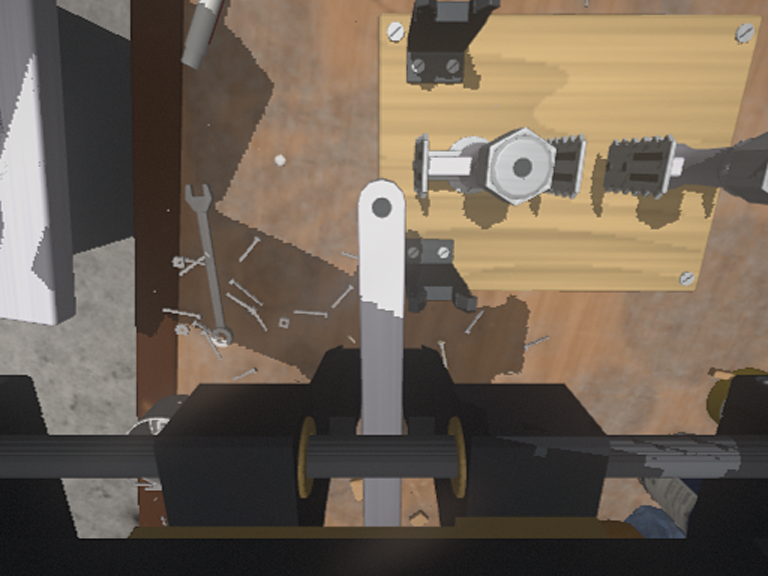

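The bar is held at column 254, its tip at row 120 of the 384-row frame. The pedal cap is at (348,112), and the forks and board line up with the tool axes. Next I hover over the seat.

Request:
jog_arm(rows="0.02 0.007 0 0 -1;0.03 0.009 0 0 -1;0.03 0.009 0 0 -1;0.028 0.009 0 0 -1;0.01 0.003 0 0 -1;0 0 0.03 0 -1;0 0 0.025 0 -1;0 0 0.015 0 -1;0 0 0 0 -1;0 0 0 0 -1")

```text
clock: 9.32
eef_pos: [451.5, 77.2, 141.3]
eef_rot: [[-0.163, 0.987, -0.001], [0.987, 0.163, -0.0], [0.0, -0.001, -1.0]]
wrist_force: [1.1, -0.3, -0.7]
grip_width: 0.178
gripper_force: 40.0
```

Run:
```python
from h import *
s=robot.get_state();print(s['clock'],s['eef_pos'],s['eef_rot'],s['grip_width'])
save('wrist','w3.png',1.5)
for t,z in(('cap_top',144),('cap_seat',118),('bar_seat',92),('gap',112),('stand',0),('bar',130)):print(t,mark(t,'wrist',z))
robot.get_image('top')
for t,z in(('cap_top',144),('bar_seat',92),('gap',112),('stand',0),('bar',130)):print(t,mark(t,'top',z))
robot.get_image('scene')
for t,z in(('cap_top',144),('bar_seat',92),('gap',112),('stand',0),('bar',130),('spare_cap',118)):print(t,mark(t,'scene',z))
```

```text
9.3167 [451.53285385  77.17712584 141.30341047] [[-1.63453552e-01  9.86550659e-01 -8.56595009e-04]
 [ 9.86551022e-01  1.63453607e-01 -5.83959433e-06]
 [ 1.34252488e-04 -8.46029184e-04 -9.99999633e-01]] 0.17798646415053113
cap_top []
cap_seat []
bar_seat []
gap []
stand [(0.57, 283.3, 222.5, array([490.7,  39.9,   0. ]))]
bar [(0.73, 253.2, 301.2, array([457.8,  35.2, 130. ]))]
cap_top [(0.61, 144.5, 174.4, array([584.3, 334.8, 144. ]))]
bar_seat [(0.85, 239.1, 216.3, array([458.5,  25.7,  92. ]))]
gap [(0.97, 234.3, 217.7, array([451. ,  40.3, 112. ]))]
stand [(0.64, 235.1, 210.9, array([490.3,  45.4,   0. ]))]
bar [(0.47, 234.7, 212.8, array([464.5,  38.2, 130. ]))]
cap_top [(0.45, 245.1, 164.9, array([498.4,  45.4, 144. ]))]
bar_seat [(0.62, 235.7, 186.6, array([441.4,  25.2,  92. ]))]
gap [(0.73, 235.5, 179.8, array([447.7,  33.5, 112. ])), (0.45, 350.1, 263.6, array([ 430.3, -476.6,  112. ]))]
stand [(0.56, 242.0, 199.3, array([491.2,  57.5,   0. ]))]
bar [(0.79, 238.6, 173.7, array([461.5,  33.9, 130. ]))]
spare_cap [(0.43, 270.2, 160.0, array([612.4,  48. , 118. ]))]
```

View pics/w3.png

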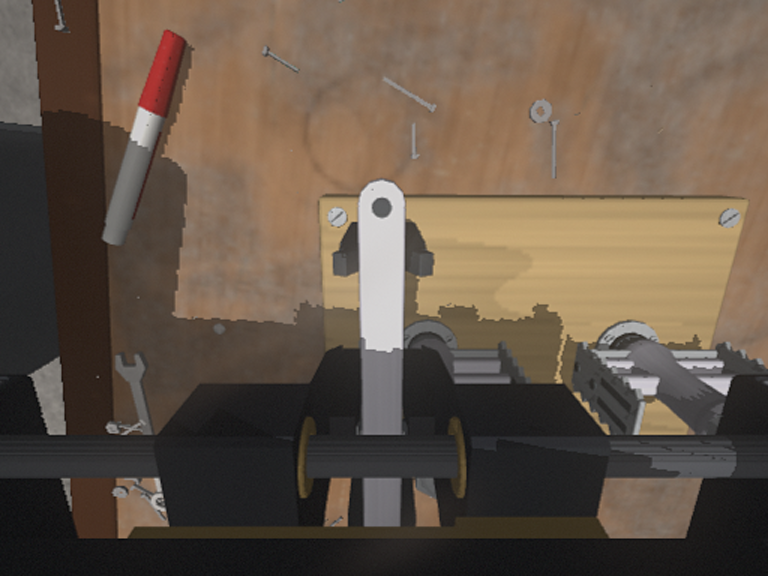

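Fork prong tops centre near column 384 of 768 and the bar at 381.5, so the bar must go about 1 mm in +y. I descend with that correction.

Request:
jog_arm(rows="0 0.0011 0.003 0 -1;0 0 0.005 0 -1;0 0 0.005 0 -1;0 0 0.004 0 -1;0 0 0.004 0 -1;0 0 0.004 0 -1;0 0 0.003 0 -1;0 0 0.002 0 -1;0 0 0 0 -1;0 0 0 0 -1")

```text
clock: 11.15
eef_pos: [452.6, 77.7, 111.2]
eef_rot: [[-0.164, 0.987, -0.0], [0.987, 0.164, 0.0], [0.0, -0.0, -1.0]]
wrist_force: [-0.6, 0.0, -2.1]
grip_width: 0.169
gripper_force: 40.0
```

Request:
jog_arm(rows="0 0 0.002 0 -1;0 0 0.002 0 -1;0 0 0.002 0 -1;0 0 0.001 0 -1;0 0 0.0005 0 -1;0 0 0 0 -1;0 0 0 0 -1;0 0 0 0 -1;0 0 0 0 -1;0 0 0 0 -1")

```text
clock: 11.98
eef_pos: [452.6, 77.7, 103.8]
eef_rot: [[-0.164, 0.987, 0.0], [0.987, 0.164, 0.0], [-0.0, 0.0, -1.0]]
wrist_force: [0.6, 0.3, -1.8]
grip_width: 0.18
gripper_force: 40.0
```

Request:
jog_arm(rows="0 0 0 0 0;0 0 0 0 0;0 0 0 0 0;0 0 0 0 0;0 0 0 0 0;0 0 0 0 0;0 0 -0.005 0 0;0 0 -0.03 0 0;0 0 -0.04 0 0;0 0 -0.02 0 0")

```text
clock: 12.82
eef_pos: [453.4, 77.7, 202.7]
eef_rot: [[-0.164, 0.986, 0.004], [0.987, 0.164, -0.0], [-0.001, 0.004, -1.0]]
wrist_force: [1.0, -0.1, 0.4]
grip_width: 0.5
gripper_force: 0.0
```

Request:
jog_arm(rows="-0.03 0 -0.01 0 0;-0.04 0 0 0 0.2;-0.04 0 0 0 0.2;-0.02 0 0 0 0.2;0 0 0 0 0.2;0 0 0 0 0.2;0 0 0 0 0.2;0 0 0 0 0.2;0 0 0 0 0.2;0 0 0 0 0.2")

```text
clock: 13.65
eef_pos: [473.8, -49.8, 208.8]
eef_rot: [[-0.165, 0.986, 0.0], [0.986, 0.165, 0.0], [0.0, 0.0, -1.0]]
wrist_force: [0.2, -0.1, -0.6]
grip_width: 0.601
gripper_force: 0.0
```

Run:
```python
from h import *
s=robot.get_state();print(s['clock'],s['eef_pos'],s['eef_rot'],s['grip_width'],s['q'])
save('wrist','w4.png',1.5)
rect('bar',104,'wrist');rect('cap',142,'wrist')
for t,z in(('cap_top',144),('cap',118),('cap_seat',118),('bar_seat',92),('gap',112),('bar',92)):print(t,mark(t,'wrist',z))
```

```text
13.65 [473.81414644 -49.78283396 208.81688005] [[-1.64934021e-01  9.86304601e-01  4.83446181e-05]
 [ 9.86304602e-01  1.64934020e-01  1.24984409e-05]
 [ 4.35359757e-06  4.97439375e-05 -9.99999999e-01]] 0.6010601067813329 [-2.01281191e+01  1.38206985e+01  9.71698699e+01  1.74113443e-03
  6.90070773e+01 -2.96221445e+01]
bar 0.82 [246.   0.  21. 224.] 4155 rect [463.2  13.8] [ 16.8 182.6] 9.3 mean [461.2  25.3] axis 99.3
cap 0.88 [268.  67.  53.  53.] 1911 rect [487.8  39.9] [36.  31.6] 35.7 mean [487.5  40.1] axis -165.8
cap_top [(0.92, 298.5, 97.5, array([490.2,  38.4, 144. ]))]
cap [(0.78, 289.5, 95.9, array([486.7,  39.8, 118. ]))]
cap_seat [(0.54, 251.0, 97.6, array([457.1,  33.5, 118. ]))]
bar_seat [(0.61, 251.8, 99.8, array([457.7,  32.6,  92. ])), (0.42, 462.9, 97.7, array([639.9,  64.6,  92. ]))]
gap [(0.74, 252.8, 94.9, array([458.1,  35.9, 112. ]))]
bar [(0.83, 254.3, 96.2, array([459.3,  35.8,  92. ]))]
```

View pics/w4.png

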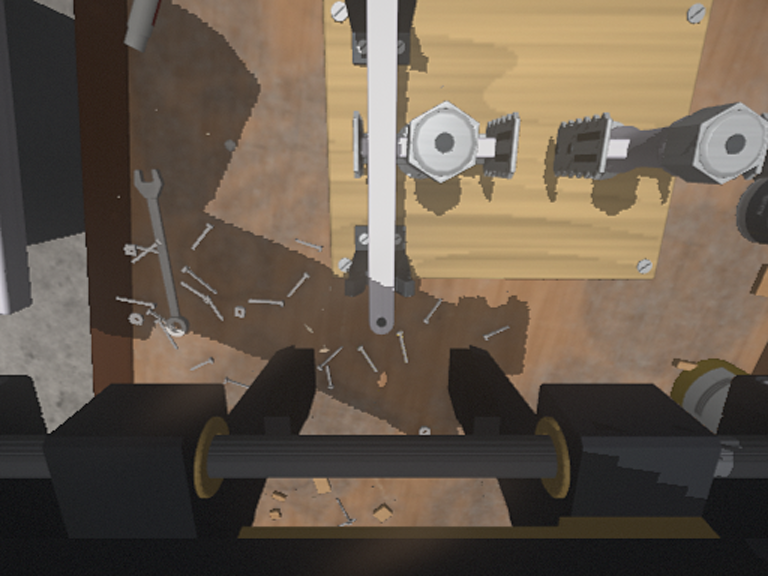

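The bar lies in both forks (column 254 of 512). The cap's hexagon is at about (295,95) with its flats facing the tool's y axis. I now go over the cap and down.

Request:
jog_arm(rows="0.03 0.0105 0 0 0.2;0.035 0.012 0 0 0.2;0.0209 0.007 0 0 0.2;0 0 0.02 0 0.2;0 0 0.025 0 0.2;0 0 0.02 0 0.2;0 0 0.012 0 0.2;0 0 0.0045 0 0.2;0 0 0 0 0.2;0 0 0 0 0.2", newtons=20)

```text
clock: 14.93
eef_pos: [489.3, 38.9, 127.8]
eef_rot: [[-0.164, 0.987, 0.001], [0.987, 0.164, -0.0], [-0.0, 0.001, -1.0]]
wrist_force: [0.1, 0.2, 0.2]
grip_width: 0.602
gripper_force: 0.0
```

Request:
jog_arm(rows="0 0 0 0 -1;0 0 0 0 -1;0 0 0 0 -1;0 0 0 0 -1;0 0 0 0 -1;0 0 0 0 -1;0 0 0 0 -1;0 0 0 0 -1;0 0 0 0 -1;0 0 0 0 -1")

```text
clock: 15.77
eef_pos: [489.1, 38.9, 127.7]
eef_rot: [[-0.164, 0.987, 0.001], [0.987, 0.164, -0.0], [-0.0, 0.001, -1.0]]
wrist_force: [-2.2, -1.2, 6.1]
grip_width: 0.362
gripper_force: 20.0
```

```bash
cat > st.py <<'E'
from h import *
s=robot.get_state();R=s['eef_rot']
print(s['clock'],np.round(s['eef_pos'],2),'yaw',round(np.degrees(np.arctan2(R[1,1],R[0,1])),2),'F',np.round(s['wrist_force'],1),'T',np.round(s['ft_torque'],3),'w',round(s['grip_width']*88,2),s['gripper_force'],'q6',s['q'][5])
E
python3 st.py
```

```text
15.7667 [489.07  38.88 127.71] yaw 9.42 F [-2.2 -1.2  6.1] T [-0.103  0.269 -0.034] w 31.87 19.957694069626086 q6 -18.57465737452707
```

Request:
jog_arm(rows="0 0 0 -2 -1;0 0 0 -2 -1;0 0 0 -2 -1;0 0 0 -2 -1;0 0 0 -2 -1;0 0 0 -2 -1;0 0 0 -2 -1;0 0 0 -2 -1;0 0 0 -2 -1;0 0 0 0 -1", newtons=30)

```text
clock: 16.6
eef_pos: [489.4, 39.0, 127.7]
eef_rot: [[-0.461, 0.887, 0.002], [0.887, 0.461, -0.0], [-0.001, 0.001, -1.0]]
wrist_force: [0.4, 0.8, 5.0]
grip_width: 0.363
gripper_force: 30.0
```

```bash
python3 st.py
```

```text
16.6 [489.43  39.02 127.73] yaw 27.48 F [0.4 0.8 5. ] T [ 0.067 -0.204  0.035] w 31.91 29.95425904460717 q6 -36.64238209643241
```

Request:
jog_arm(rows="0 0 0 -2 -1;0 0 0 -2 -1;0 0 0 -2 -1;0 0 0 -2 -1;0 0 0 -2 -1;0 0 0 -2 -1;0 0 0 0 -1;0 0 0 0 -1;0 0 0 0 -1;0 0 0 0 -1")

```text
clock: 17.43
eef_pos: [489.4, 39.0, 127.7]
eef_rot: [[-0.634, 0.773, 0.002], [0.773, 0.634, -0.0], [-0.001, 0.001, -1.0]]
wrist_force: [0.2, 0.4, 5.6]
grip_width: 0.359
gripper_force: 30.0
```

```bash
python3 st.py
```

```text
17.4333 [489.39  38.97 127.72] yaw 39.35 F [0.2 0.4 5.6] T [ 0.037 -0.127 -0.001] w 31.58 29.954331385943078 q6 -48.50488484891996
```

Request:
jog_arm(rows="0 0 0 -1 -1;0 0 0 -1 -1;0 0 0 -1 -1;0 0 0 -1 -1;0 0 0 -1 -1;0 0 0 -1 -1;0 0 0 -1 -1;0 0 0 -1 -1;0 0 0 0 -1;0 0 0 0 -1")

```text
clock: 18.27
eef_pos: [489.5, 39.0, 127.8]
eef_rot: [[-0.735, 0.678, 0.002], [0.678, 0.735, -0.0], [-0.001, 0.001, -1.0]]
wrist_force: [0.6, -0.8, 4.4]
grip_width: 0.362
gripper_force: 30.0
```

```bash
python3 st.py
```

```text
18.2667 [489.51  38.95 127.76] yaw 47.35 F [ 0.6 -0.8  4.4] T [ 0.008 -0.245 -0.038] w 31.85 29.96097198733878 q6 -56.50871118313542
```

It has turned 38° counter-clockwise with no stop (35° is the limit when tightening), so it loosens this way. The task asks for both ways, so I turn back and feel the other side too.

Request:
jog_arm(rows="0 0 0 4 -1;0 0 0 4 -1;0 0 0 4 -1;0 0 0 4 -1;0 0 0 4 -1;0 0 0 4 -1;0 0 0 4 -1;0 0 0 4 -1;0 0 0 4 -1;0 0 0 2 -1")

```text
clock: 19.1
eef_pos: [489.2, 38.9, 127.7]
eef_rot: [[-0.159, 0.987, 0.001], [0.987, 0.159, -0.0], [-0.0, 0.001, -1.0]]
wrist_force: [-0.0, -1.1, 5.5]
grip_width: 0.356
gripper_force: 29.9
```

```bash
python3 st.py
```

```text
19.1 [489.19  38.88 127.71] yaw 9.15 F [-0.  -1.1  5.5] T [-0.111  0.112  0.025] w 31.35 29.9466609729825 q6 -18.305356140542564
```

Request:
jog_arm(rows="0 0 0 2 -1;0 0 0 2 -1;0 0 0 2 -1;0 0 0 2 -1;0 0 0 2 -1;0 0 0 0 -1;0 0 0 0 -1;0 0 0 0 -1;0 0 0 0 -1;0 0 0 0 -1")

```text
clock: 19.93
eef_pos: [489.3, 38.8, 127.7]
eef_rot: [[0.011, 1.0, 0.001], [1.0, -0.011, -0.0], [-0.0, 0.001, -1.0]]
wrist_force: [-0.6, -1.0, 6.7]
grip_width: 0.359
gripper_force: 30.0
```

```bash
python3 st.py
```

```text
19.9333 [489.27  38.83 127.7 ] yaw -0.65 F [-0.6 -1.   6.7] T [-0.174  0.058  0.035] w 31.57 29.95426658029828 q6 -8.505863190796239
```

Request:
jog_arm(rows="0 0 0 2 -1;0 0 0 2 -1;0 0 0 2 -1;0 0 0 2 -1;0 0 0 2 -1;0 0 0 0 -1;0 0 0 0 -1;0 0 0 0 -1;0 0 0 0 -1;0 0 0 0 -1")

```text
clock: 20.77
eef_pos: [488.8, 38.1, 127.7]
eef_rot: [[0.184, 0.983, -0.0], [0.983, -0.184, -0.002], [-0.002, -0.0, -1.0]]
wrist_force: [-4.8, -6.9, 7.8]
grip_width: 0.358
gripper_force: 29.9
```

```bash
python3 st.py
```

```text
20.7667 [488.8   38.09 127.69] yaw -10.62 F [-4.8 -6.9  7.8] T [-1.04   0.618  0.145] w 31.51 29.94088497780467 q6 1.4838062013394477
```

Clockwise, the lateral force and torque rise about 20° past the start, so that is the tightening stop. I now loosen counter-clockwise, following the rise.

Request:
jog_arm(rows="0 0 0 -6 -1;0 0 0 -6 -1;0 0 0 -6 -1;0 0 0 -6 -1;0 0 0 -6 -1;0 0 -0.0002 -6 -1;0 0 -0.0002 -6 -1;0 0 -0.0002 -6 -1;0 0 -0.0002 -6 -1;0 0 -0.0002 -6 -1")

```text
clock: 21.6
eef_pos: [489.1, 38.9, 128.1]
eef_rot: [[-0.762, 0.648, 0.0], [0.648, 0.762, -0.0], [-0.0, 0.0, -1.0]]
wrist_force: [1.2, -0.5, -0.7]
grip_width: 0.357
gripper_force: 30.0
```

Request:
jog_arm(rows="0 0 -0.0002 -6 -1;0 0 -0.0002 -6 -1;0 0 -0.0002 -6 -1;0 0 -0.0002 -6 -1;0 0 -0.0002 -6 -1;0 0 -0.0002 -6 -1;0 0 -0.0002 -6 -1;0 0 -0.0002 -6 -1;0 0 -0.0002 -6 -1;0 0 -0.0002 -4 -1")

```text
clock: 22.43
eef_pos: [489.8, 39.7, 130.5]
eef_rot: [[-0.953, -0.303, 0.003], [-0.303, 0.953, 0.001], [-0.003, 0.001, -1.0]]
wrist_force: [5.1, 5.8, 0.6]
grip_width: 0.364
gripper_force: 30.0
```

```bash
python3 st.py
```

```text
22.4333 [489.8   39.69 130.53] yaw 107.62 F [5.1 5.8 0.6] T [ 1.045 -0.863 -0.062] w 32.07 29.967792950947114 q6 -116.80338018101668
```

Request:
jog_arm(rows="0 0 -0.0005 0 -1;0 0 -0.0005 0 -1;0 0 -0.0005 0 -1;0 0 -0.0005 0 -1;0 0 -0.0005 0 -1;0 0 0 0 -1;0 0 0 0 -1;0 0 0 0 -1;0 0 0 0 -1;0 0 0 0 -1")

```text
clock: 23.27
eef_pos: [489.3, 39.8, 132.3]
eef_rot: [[-0.955, -0.298, 0.001], [-0.298, 0.955, 0.002], [-0.002, 0.001, -1.0]]
wrist_force: [4.6, 5.4, -3.0]
grip_width: 0.361
gripper_force: 30.0
```

```bash
python3 st.py
```

```text
23.2667 [489.32  39.78 132.33] yaw 107.33 F [ 4.6  5.4 -3. ] T [ 0.894 -0.866 -0.011] w 31.77 29.957116578480054 q6 -116.5056938265628
```

Request:
jog_arm(rows="0 0 0 -2 -1;0 0 0 -2 -1;0 0 0 -2 -1;0 0 0 -2 -1;0 0 0 -2 -1;0 0 0 0 -1;0 0 0 0 -1;0 0 0 0 -1;0 0 0 0 -1;0 0 0 0 -1")

```text
clock: 24.1
eef_pos: [489.9, 39.8, 132.8]
eef_rot: [[-0.888, -0.459, 0.003], [-0.459, 0.888, 0.002], [-0.003, 0.0, -1.0]]
wrist_force: [6.7, 6.3, -1.3]
grip_width: 0.361
gripper_force: 30.0
```

```bash
python3 st.py
```

```text
24.1 [489.91  39.8  132.76] yaw 117.32 F [ 6.7  6.3 -1.3] T [ 1.092 -1.179 -0.072] w 31.73 29.966284547226678 q6 -126.49920735387352
```

Request:
jog_arm(rows="0 0 0 -2 -1;0 0 0 -2 -1;0 0 0 -2 -1;0 0 0 -2 -1;0 0 0 -2 -1;0 0 -0.0005 0 -1;0 0 -0.0005 0 -1;0 0 -0.0005 0 -1;0 0 -0.0005 0 -1;0 0 0 0 -1")

```text
clock: 24.93
eef_pos: [489.2, 40.3, 134.2]
eef_rot: [[-0.795, -0.606, 0.001], [-0.606, 0.795, 0.003], [-0.002, 0.002, -1.0]]
wrist_force: [6.0, 8.5, -4.3]
grip_width: 0.359
gripper_force: 30.0
```

```bash
python3 st.py
```

```text
24.9333 [489.2  40.3 134.2] yaw 127.33 F [ 6.   8.5 -4.3] T [ 1.481e+00 -9.470e-01 -1.000e-03] w 31.62 29.95676571239528 q6 -136.50430482826692
```

Request:
jog_arm(rows="0 0 0 -2 -1;0 0 0 -2 -1;0 0 0 -2 -1;0 0 -0.0005 0 -1;0 0 -0.0005 0 -1;0 0 -0.0005 0 -1;0 0 -0.0005 0 -1;0 0 -0.0005 0 -1;0 0 0 0 -1;0 0 0 0 -1")

```text
clock: 25.77
eef_pos: [488.8, 40.5, 136.5]
eef_rot: [[-0.727, -0.686, -0.0], [-0.686, 0.727, 0.003], [-0.002, 0.003, -1.0]]
wrist_force: [3.8, 8.9, -4.7]
grip_width: 0.357
gripper_force: 30.0
```

```bash
python3 st.py
```

```text
25.7667 [488.78  40.49 136.46] yaw 133.33 F [ 3.8  8.9 -4.7] T [ 1.651 -0.631 -0.065] w 31.44 29.955284498537367 q6 -142.50492961281617
```

Request:
jog_arm(rows="0 0 -0.001 0 -1;0 0 -0.001 0 -1;0 0 -0.001 0 -1;0 0 -0.001 0 -1;0 0 -0.001 0 -1;0 0 -0.001 0 -1;0 0 -0.001 0 -1;0 0 -0.001 0 -1;0 0 0 0 -1;0 0 0 0 -1")

```text
clock: 26.6
eef_pos: [488.9, 38.9, 145.3]
eef_rot: [[-0.727, -0.687, 0.0], [-0.687, 0.727, -0.0], [0.0, -0.0, -1.0]]
wrist_force: [-0.2, 0.2, -1.1]
grip_width: 0.359
gripper_force: 30.0
```

```bash
python3 st.py
```

```text
26.6 [488.92  38.89 145.26] yaw 133.4 F [-0.2  0.2 -1.1] T [ 0.11  -0.117  0.038] w 31.58 29.954288991684734 q6 -142.56280857880665
```

The cap is free: the forces dropped to its weight alone. I lift it straight up by 70 mm and check.

Request:
jog_arm(rows="0 0 -0.003 0 -1;0 0 -0.008 0 -1;0 0 -0.012 0 -1;0 0 -0.015 0 -1;0 0 -0.015 0 -1;0 0 -0.012 0 -1;0 0 -0.008 0 -1;0 0 -0.003 0 -1;0 0 0 0 -1;0 0 0 0 -1")

```text
clock: 27.43
eef_pos: [488.7, 39.0, 220.9]
eef_rot: [[-0.726, -0.687, -0.001], [-0.687, 0.726, 0.0], [0.0, 0.0, -1.0]]
wrist_force: [-0.1, 0.1, -1.7]
grip_width: 0.36
gripper_force: 30.0
```

```bash
python3 st.py
python3 - <<'E'
from h import *
a=robot.get_image('scene')[:,:,::-1];i=robot.get_image('wrist')[:,:,::-1]
cv2.imwrite('pics/e.png',np.hstack([cv2.resize(a[100:250,170:330],(400,375)),cv2.resize(i,(400,375))]))
print(mark('bar','wrist',92));rect('bar',104,'wrist')
E
```

```text
27.4333 [488.74  39.01 220.85] yaw 133.41 F [-0.1  0.1 -1.7] T [ 0.068 -0.114  0.017] w 31.67 29.954403223573536 q6 -142.57244667645577
[(0.88, 271.9, 165.0, array([458.6,  34.8,  92. ]))]
bar 0.74 [167.  93. 203. 145.] 4398 rect [458.4  36.2] [ 19.5 228.8] 9.3 mean [460.1  27.6] axis 99.2
```

View pics/e.png

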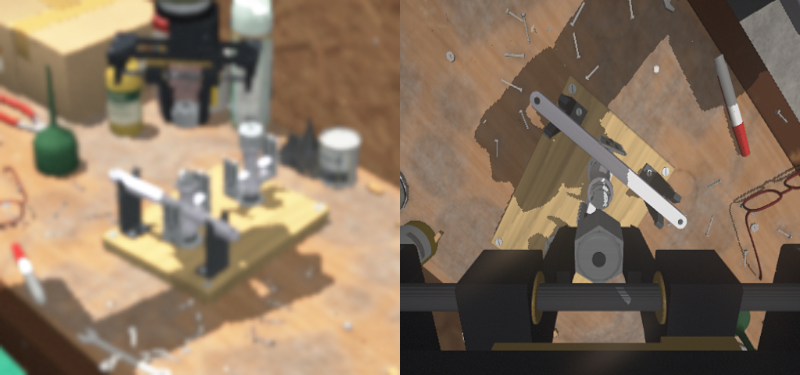

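The gripper holds the cap level at about (599,250) in the wrist half of the picture. The bar still lies in both forks, and the other cap is on. I hand the job in.

```bash
python3 -c "
from plant import robot
print(robot.job_done())"
```

```text
the job is handed in; nothing more can be done
None
```

I handed the job in at about 27.5 s: the bar lies in both forks, the cap came off counter-clockwise (clockwise met the tightening stop), and the gripper holds it level about 9 cm above its seat; the interface gave no verdict.

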